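# File two carving blanks in the thickness rack

### The arm

A 6-joint arm with a two-finger parallel gripper is mounted at the origin on the work surface. World frame = base frame: x ahead of the robot, y to its left, z up, the work surface at z = 0. Lengths are in m, angles in rad, forces in N, time in s.
With the tool pointing down it reaches from about 0.35 to 0.725 m from the base axis. Payload 6 kg.
Tool frame: the origin (TCP) lies midway between the tips of the shut fingers; the grasp point (between the pads) lies 19 mm behind it; z points along the fingers, y is the direction in which the jaws open and shut (so a half turn about z gives the same grasp; the last joint's range is limited). The gripper opens to 85 mm and grips with 20 to 120 N. Pads are 22 mm wide; open, the fingers measure 114 mm over their backs; the gripper's body (76 mm by 85 mm) begins 54 mm behind the grasp point. The pads swing forward as they close: fully open they stand 13 mm farther back than shut.
Start: joints at [-0.924, 0.04, 0.085, 0, -1.615, -0.334], TCP at [0.185, -0.571, 0.231] pointing down, gripper open.
Joint ranges: [-2.56, 2.56], [-1.29, 2.01], [-1.08, 1.49], [-3.29, 1.98], [-2.81, -0.18], [-2.99, 2.99]. Speed limits (rad/s): [2.57, 2.57, 3.01, 3.14, 3.14, 3.14].

### API

Orientations are given as a rotation vector (axis times angle).
In Python, from plant import read_state, capture, sign_off gives the robot as it stands.
- The arm moves only by the tool arm_command, never from a script. Its argument "increments" is a list that holds one entry, the list of rows, each a list of 7 numbers: the closure, from -1 (fully open) to 1 (shut), then the shift along the tool's x, y, z in mm, then the turn, a rotation vector about the tool's x, y, z in units of 6 degrees (1.0 is 6 degrees). A call has 1 to 20 rows; each row is the pose to reach, as a shift and turn from the pose measured when the call began, along the tool's axes at that moment; what a row does not reach only later rows make up. A row lasts 1/12 s, in which the tool goes at most 41.7 mm and 7.16 degrees, less where a joint would pass 70% of its speed; a pose out of reach is approached as far as the arm can. A call with a gripper value outside its range is refused whole. The fingers move at their own pace and stop on an object; "newtons" is the grip in N (left out, the last holds). Time passes only in rows, so rows that repeat a pose let the fingers close. It gives the time, the measured TCP pose, the force and the opening at its end, in the units of the state.
- read_state(): the state, without advancing time (a new reading comes with each control period).
- capture(name): name is "scene" or "top"; returns a dict with "image" (384x512x3 uint8, blue, green, red), "fovy" (degrees; the focal length in pixels is half the picture's height over the tangent of half this angle, whatever the lens; pixels are square), "cx", "cy" (the principal point, pixels), "position" and "attitude" of the camera in the world. Camera axes: x right, y down, z forward; pixel columns grow to the right and rows downward; lengths in m; the calibration is good to about 2 mm. A picture is of the moment at which its call begins. There is no depth.
- sign_off(): hands the job in, once; it reports no verdict.
The state is a dict: "clock": time; "joints": joint angles; "joint_vel": joint speeds; "joint_efforts": joint torques, N m; "tcp_pos": TCP position; "tcp_rot": TCP orientation; "wrist_force": force on the tool from outside, world axes, zero at the start; "torque": the same for the moment, N m; "opening": opening from 0.0 (shut) to 1.0 (fully open).
Only numpy, scipy, OpenCV 4.12 (cv2) and the standard library are available. Lean on these libraries where they do the work, as an engineer would, in place of code of your own. Each camera call takes 0.05 s, during which the arm holds its last target.

### The job

Two wooden carving blanks stand on edge on the carver's bench. File each in the thickness rack: stand it, still on its long edge, in the narrowest slot that lets it go fully down to the slot's floor (the thick blank in the wide end slot, the thinner blank in the middle slot), not sticking out past the slot's open ends, and let go.

Things in the scene. Friction and masses are not known exactly. Their poses are not given: they have to be found in the camera images.
- rack: Dark wooden rack fixed to the bench, 120 (x) x 254 (y) x 62 mm tall; origin: centre of underside. Three slots side by side along y, running through along x with open ends, narrowing downwards; floors at z 12, tops at z 62 mm. Wide: centre y -63, 44 mm wide at floor, 68 at top. Middle: y +16, 30 at floor, 54 at top. Narrow: y +79, 12 at floor, 36 at top, stays empty. Dividers 18 mm wide on top.
- thick_blank: Plain pale wooden board standing on its long edge: 80 mm long (its x), 36 mm thick (its y), 100 mm tall (z), 0.12 to 0.24 kg. Origin: centre of its underside. Belongs in the wide slot.
- thin_blank: Plain pale wooden board standing on its long edge: 80 mm long (its x), 22 mm thick (its y), 100 mm tall (z), 0.08 to 0.15 kg. Origin: centre of its underside. Belongs in the middle slot.
Mind the look-alikes: they are no part of the job. What is shaped like the thin_blank but black or pink is not meant.

How it is judged:
By the outcome, as a careful person would: the job done as asked, in the order asked, and still so for the second after the job is handed in, with the robot touching nothing.
It also fails if it takes over 64 s, if anything falls off the work surface, if the arm or the gripper's body presses on something with over 40 N, if the wrist force passes 120 N, or if a joint passes its speed limit or range.

## Working session

There is one attempt and no reset: what is moved stays moved. The work goes in short steps, Python scripts to look and compute and a tool call to move; the robot and the scene stay as the last step left them, time stands still between calls to the robot, and variables do not carry over. Pictures are saved under pics/ and viewed, and the job is handed in when it is done.

Besides the shell and the picture viewer there is one more tool, called after "Emit:" by a JSON object that holds its "fn" and its "kwargs", one argument or row to a line. arm_command: Moves the arm, as the interface text tells. Its arguments: {"type":"object","properties":{"increments":{"type":"array","items":{"type":"array","items":{"type":"array","items":{"type":"number"}}}},"newtons":{"type":"number"}},"required":["increments"]}

```bash
ls; mkdir -p pics; python3 - <<'E'
from plant import read_state, capture
import cv2
s=read_state();print(s)
for n in("scene","top"):
    c=capture(n);cv2.imwrite(f"pics/{n}0.png",c["image"]);print(n,{k:v for k,v in c.items() if k!="image"})
E
```

```text
pics
{'clock': 0.0, 'joints': array([-9.24321257e-01,  4.07993070e-02,  8.38091195e-02, -4.79187583e-04,
       -1.61552590e+00, -3.33692767e-01]), 'joint_vel': array([-1.67524719e-03, -3.90571366e-05, -1.64042607e-03, -2.38700444e-03,
       -1.47321127e-03,  1.41833257e-03]), 'joint_efforts': array([-1.36953354e-04, -3.68203461e+01,  3.47414482e+01,  6.93241194e+00,
       -5.47553107e-03,  5.52048519e-06]), 'tcp_pos': array([ 0.18459571, -0.57054098,  0.23028199]), 'tcp_rot': array([ 4.89289074e-01, -3.10286335e+00, -2.73704777e-03]), 'wrist_force': array([0.54456363, 0.47241242, 0.34557249]), 'torque': array([0.00896155, 0.03899876, 0.04323242]), 'opening': 0.9979556633229083}
scene {'fovy': 51.23797611209491, 'cx': 260.08635609799245, 'cy': 184.71187164910785, 'position': array([ 1.00110888, -0.26346391,  0.60258729]), 'attitude': array([-2.11407278, -1.3617011 ,  0.49239379])}
top {'fovy': 48.81562949115965, 'cx': 253.89663577277076, 'cy': 191.29326415451237, 'position': array([ 0.47705305, -0.03917081,  0.81786844]), 'attitude': array([-2.17291253,  2.1400468 , -0.17919756])}
```

View pics/scene0.png

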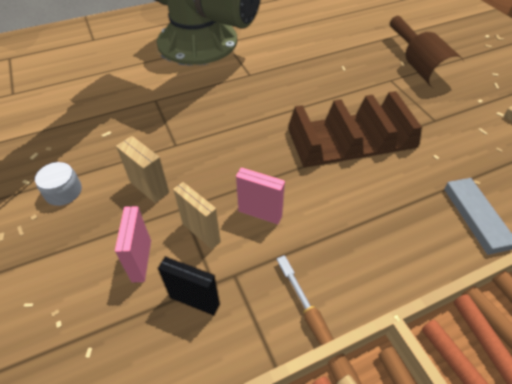

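View pics/top0.png

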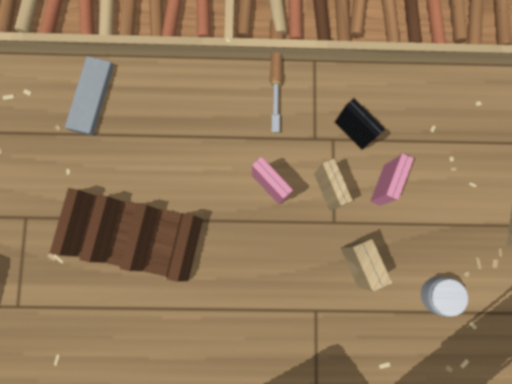

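The scene view shows pale blanks at about (142,168) and (197,215). Pink look-alikes are at (262,195) and (133,243), a black one at (188,286), and the rack at (355,130). In the top view the pale blanks are at (370,265) and (335,182), pink at (271,180) and (393,179), black at (360,123), and the rack at (127,235).

```bash
cat > h.py <<'E'
import numpy as np, cv2
from scipy.spatial.transform import Rotation as R
from plant import read_state, capture
def cam(c):
    f=c["image"].shape[0]/2/np.tan(np.radians(c["fovy"])/2)
    return f,R.from_rotvec(c["attitude"]).as_matrix(),np.array(c["position"]),c["cx"],c["cy"]
def proj(c,P):
    f,A,p,cx,cy=cam(c);q=(np.atleast_2d(P)-p)@A
    return np.c_[q[:,0]/q[:,2]*f+cx,q[:,1]/q[:,2]*f+cy]
def ray(c,uv):
    f,A,p,cx,cy=cam(c);uv=np.atleast_2d(np.float64(uv))
    d=np.c_[(uv[:,0]-cx)/f,(uv[:,1]-cy)/f,np.ones(len(uv))]@A.T
    return p,d/np.linalg.norm(d,axis=1)[:,None]
def plane(c,uv,z):
    p,d=ray(c,uv);return p+d*((z-p[2])/d[:,2])[:,None]
def tri(c1,u1,c2,u2):
    p,d=ray(c1,u1);q,e=ray(c2,u2);d=d[0];e=e[0]
    t=np.linalg.lstsq(np.c_[d,-e],q-p,rcond=None)[0]
    a,b=p+t[0]*d,q+t[1]*e;return (a+b)/2,np.linalg.norm(a-b)
E
python3 - <<'E'
from h import *
import pickle
s=capture("scene");t=capture("top");pickle.dump((s,t),open("c0.pkl","wb"))
print(proj(t,[[0,0,0],[.6,0,0],[.5,-.2,0]]),proj(s,[[0,0,0],[.6,0,0]]))
def crop(c,x0,y0,x1,y1,k,n):cv2.imwrite("pics/"+n,cv2.resize(c["image"][y0:y1,x0:x1],None,fx=k,fy=k,interpolation=cv2.INTER_CUBIC))
crop(t,300,140,430,310,3.5,"t_bl.png"); crop(s,100,120,300,270,4,"s_bl.png")
crop(t,40,170,220,300,4,"t_rk.png"); crop(s,270,80,440,180,4,"s_rk.png")
E
```

```text
[[217.1502436  528.01876677]
 [225.16660745 188.75171041]
 [327.7920197  241.77463271]] [[197.72410906  41.29146965]
 [298.88991553 195.4017832 ]]
```

View pics/t_bl.png

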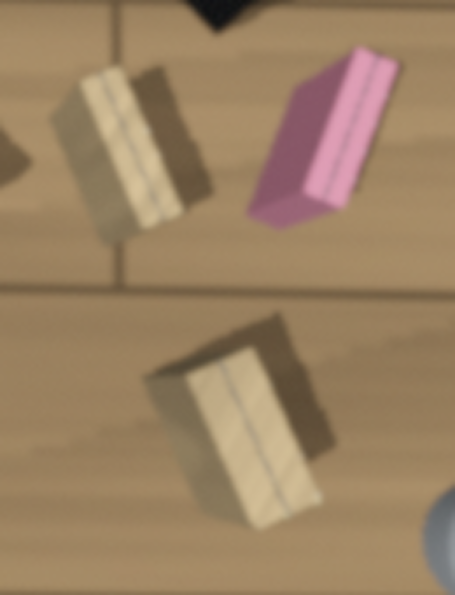

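View pics/s_bl.png

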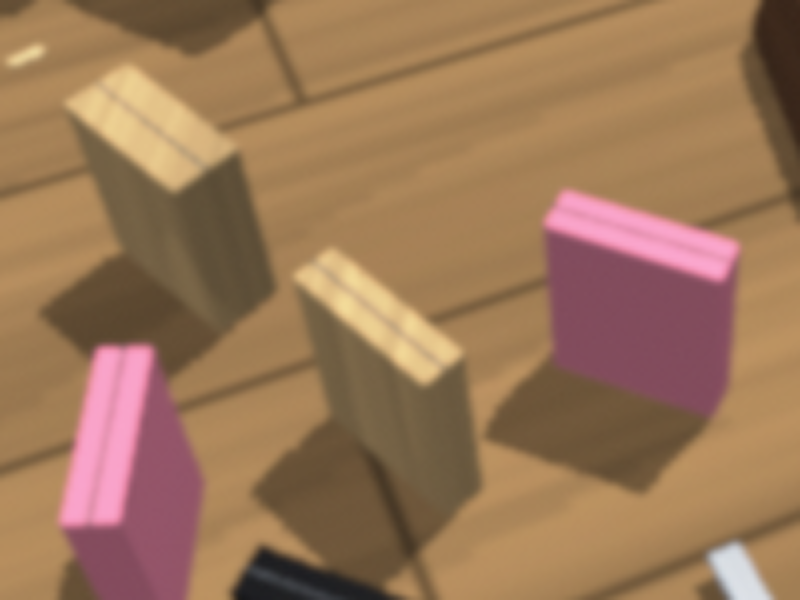

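View pics/t_rk.png

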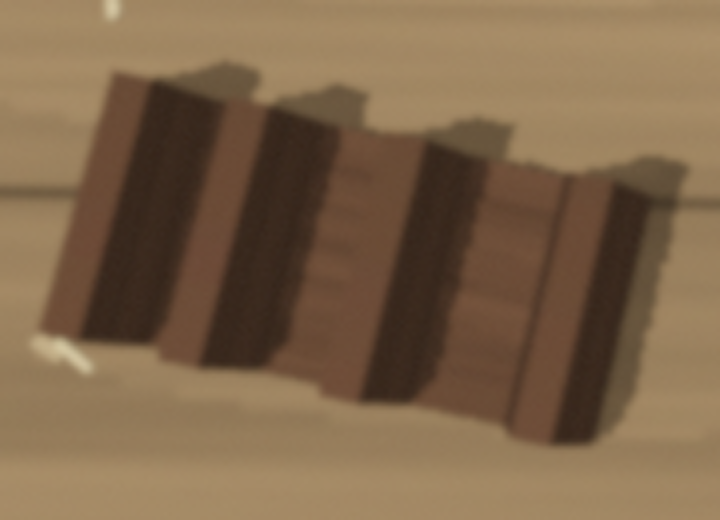

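View pics/s_rk.png

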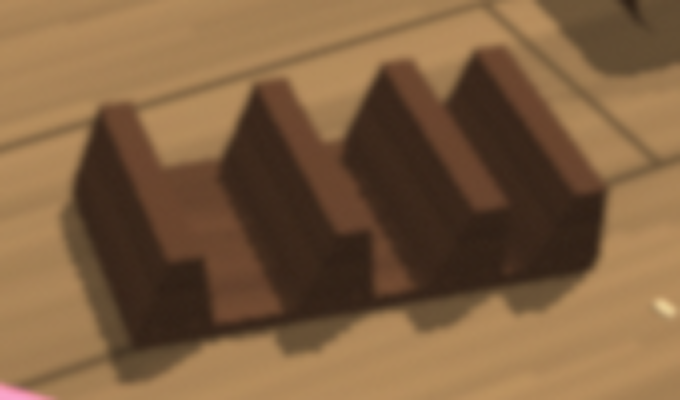

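```bash
python3 - <<'E'
from h import *
import pickle
s,t=pickle.load(open("c0.pkl","rb"))
for c,n,rois in((s,"s",[(115,130,165,175),(170,178,222,220)]),(t,"t",[(350,235,396,295),(318,155,358,208)])):
    for (x0,y0,x1,y1),nm in zip(rois,("thick","thin")):
        im=cv2.resize(c["image"][y0:y1,x0:x1],None,fx=8,fy=8,interpolation=cv2.INTER_CUBIC)
        b=im.astype(int); print(n,nm,[b[int(f*8) if 0 else 0,0]][0], b.reshape(-1,3).max(0))
        m=((b[:,:,2]>185)&(b[:,:,1]>150)).astype(np.uint8) if n=="s" else ((b[:,:,1]>160)&(b[:,:,0]>105)).astype(np.uint8)
        m=cv2.morphologyEx(m,cv2.MORPH_CLOSE,np.ones((17,17)))
        m=cv2.morphologyEx(m,cv2.MORPH_OPEN,np.ones((17,17)))
        cs,_=cv2.findContours(m,cv2.RETR_EXTERNAL,cv2.CHAIN_APPROX_NONE)
        k=max(cs,key=cv2.contourArea)
        q=cv2.approxPolyN(k,4,ensure_convex=True).reshape(-1,2)
        uv=(q+.5)/8-.5+[x0,y0]
        cv2.drawContours(im,[k],-1,(0,0,255),1);cv2.polylines(im,[q.astype(np.int32)],True,(255,0,0),1)
        cv2.imwrite(f"pics/m_{n}_{nm}.png",im)
        P=plane(c,uv,.1);print(uv.round(2).tolist());print(P.round(4).tolist(),P.mean(0).round(4),np.linalg.norm(P-np.roll(P,-1,0),axis=1).round(4))
im=[cv2.imread(f"pics/m_{n}_{k}.png") for n in"st" for k in("thick","thin")]
H=490;print([i.shape for i in im])
cv2.imwrite("pics/mm.png",cv2.resize(np.hstack([cv2.copyMakeBorder(i,0,H-i.shape[0],0,0,0) for i in im]),None,fx=.53,fy=.53))
E
```

```text
s thick [ 88 132 169] [146 208 237]
[[159.31, 155.69], [142.56, 167.31], [114.56, 145.19], [131.44, 133.94]]
[[0.4886, -0.2232, 0.1], [0.5035, -0.2563, 0.1], [0.4305, -0.2888, 0.1], [0.4139, -0.2549, 0.1]] [ 0.4591 -0.2558  0.1   ] [0.0363 0.0799 0.0377 0.0811]
s thin [ 83 124 159] [153 219 243]
[[216.19, 207.31], [205.44, 216.19], [171.69, 188.44], [182.81, 180.31]]
[[0.6341, -0.1722, 0.1], [0.6432, -0.1931, 0.1], [0.5686, -0.2246, 0.1], [0.5595, -0.2029, 0.1]] [ 0.6014 -0.1982  0.1   ] [0.0228 0.0809 0.0235 0.0807]
t thick [ 90 124 150] [150 189 210]
[[392.06, 282.69], [372.44, 291.31], [353.44, 247.56], [371.56, 239.94]]
[[0.4306, -0.2876, 0.1], [0.4161, -0.2542, 0.1], [0.4881, -0.2238, 0.1], [0.5013, -0.255, 0.1]] [ 0.4591 -0.2551  0.1   ] [0.0365 0.0781 0.0339 0.0779]
t thin [104 141 168] [154 194 214]
[[352.19, 200.19], [340.19, 204.94], [322.44, 162.81], [333.44, 158.31]]
[[0.5688, -0.2233, 0.1], [0.5603, -0.2024, 0.1], [0.6334, -0.1726, 0.1], [0.6418, -0.1919, 0.1]] [ 0.6011 -0.1975  0.1   ] [0.0225 0.079  0.021  0.0794]
[(360, 400, 3), (336, 416, 3), (480, 368, 3), (424, 320, 3)]
```

View pics/mm.png

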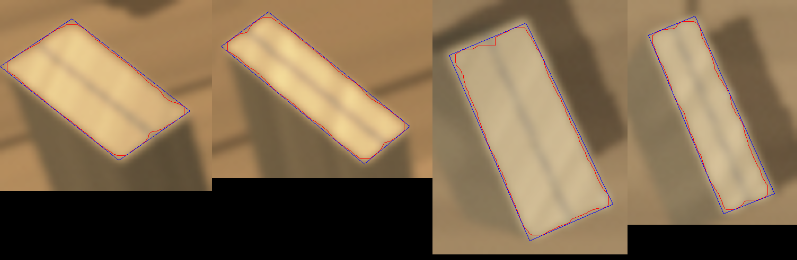

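Blanks' tops agree in both views at z≈0.1. Now I'll measure the rack's top strips.

```bash
python3 - <<'E'
from h import *
import pickle
s,t=pickle.load(open("c0.pkl","rb"))
S=lambda u:((np.float64(u)+.5)/4-.5+[270,80])
T=lambda u:((np.float64(u)+.5)/4-.5+[40,170])
# blanks tri heights
for a,b in(((159.31,155.69),(353.44,247.56)),((114.56,145.19),(392.06,282.69)),((216.19,207.31),(322.44,162.81)),((171.69,188.44),(352.19,200.19))):print(tri(s,a,t,b))
# rack top corners: order (x+,y+),(x-,y+),(x+,y-),(x-,y-) outer
s4=S([(605,188),(505,50),(172,262),(100,105)]);t4=T([(112,72),(42,332),(614,183),(553,441)])
for a,b in zip(s4,t4):print("tri",tri(s,a,t,b))
for c,u in((s,s4),(t,t4)):
    P=plane(c,u,.062);print(P.round(4).tolist(),P.mean(0).round(4));x=(P[0]+P[2]-P[1]-P[3])/2;y=(P[0]+P[1]-P[2]-P[3])/2
    print(np.linalg.norm(x),np.linalg.norm(y),np.degrees(np.arctan2(x[1],x[0])),np.degrees(np.arctan2(-y[0],y[1])))
for n,c,(x0,y0,x1,y1) in(("s",s,(280,85,430,170)),("t",t,(45,175,215,295))):
    k=7 if n=="s" else 6
    im=cv2.resize(c["image"][y0:y1,x0:x1],None,fx=k*.75,fy=k*.75,interpolation=cv2.INTER_CUBIC)
    K=k*.75
    P=plane(s,s4,.062);Q=plane(t,t4,.062);C=(P.mean(0)+Q.mean(0))/2
    M=(P+Q)/2;x=(M[0]+M[2]-M[1]-M[3]);y=(M[0]+M[1]-M[2]-M[3]);th=np.arctan2(-y[0],y[1])
    e=np.array([np.cos(th),np.sin(th)]);g=np.array([-e[1],e[0]])
    print(C,np.degrees(th))
    for yy,z in [(v,.062) for v in(115,97,61,43,-11,-29,-97,-115)]+[(v,.012) for v in(79-6,79+6,31,1,-41,-85)]:
        L=[np.r_[C[:2]+e*a*.06+g*yy/1000,z] for a in(1,-1)]
        uv=((proj(c,L)-[x0,y0]+.5)*K-.5).round().astype(int)
        cv2.line(im,tuple(map(int,uv[0])),tuple(map(int,uv[1])),(0,255,0) if z>.03 else (255,255,0),1)
    cv2.imwrite(f"pics/ov_{n}.png",im)
E
```

```text
(array([ 0.48819598, -0.22350651,  0.09975482]), np.float64(0.0006884186881371638))
(array([ 0.43047247, -0.28828913,  0.0997134 ]), np.float64(0.0010787479442750931))
(array([ 0.63364502, -0.17237975,  0.09951531]), np.float64(0.0005956752597133838))
(array([ 0.5686663 , -0.22395665,  0.09967702]), np.float64(0.0012436230264771888))
tri (array([0.58745444, 0.27787503, 0.06175231]), np.float64(0.0018296991820801207))
tri (array([0.47260358, 0.3019382 , 0.05869097]), np.float64(0.0005635024063923541))
tri (array([0.54226651, 0.05415557, 0.06046447]), np.float64(0.002099159601299092))
tri (array([0.42865849, 0.07540247, 0.06447073]), np.float64(0.00016509741402769083))
[[0.5875, 0.2766, 0.062], [0.4759, 0.2988, 0.062], [0.5439, 0.0543, 0.062], [0.4261, 0.077, 0.062]] [0.5083 0.1767 0.062 ]
0.11691795528682515 0.22689059546555118 -11.104474265726353 -11.874691210497591
[[0.5879, 0.2786, 0.062], [0.4725, 0.3002, 0.062], [0.5417, 0.053, 0.062], [0.4285, 0.0757, 0.062]] [0.5076 0.1769 0.062 ]
0.11643337596941616 0.22952907498196715 -10.94960589184336 -11.342587310438331
[0.50797732 0.17677869 0.062     ] -11.607101251238555
[0.50797732 0.17677869 0.062     ] -11.607101251238555
```

View pics/ov_s.png

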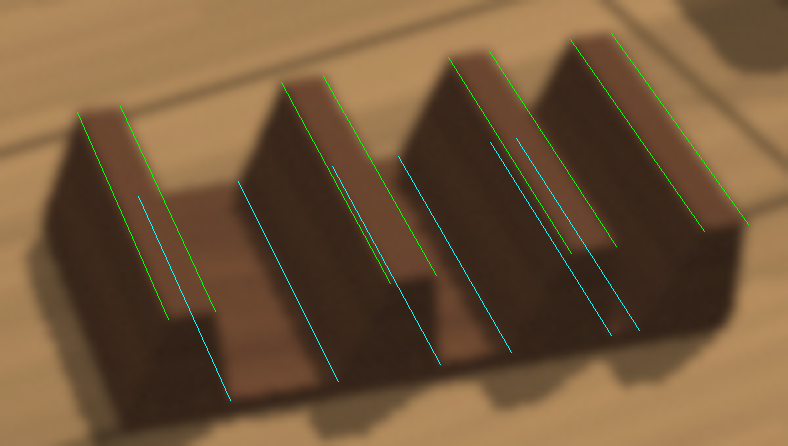

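View pics/ov_t.png

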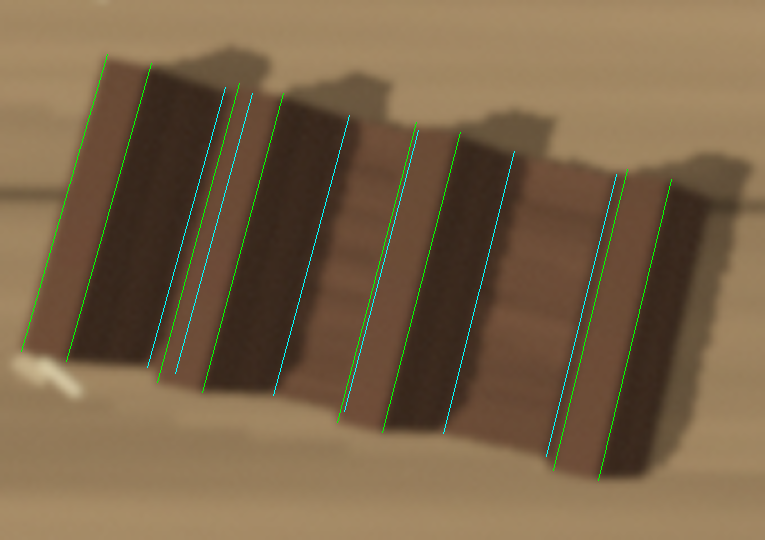

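```bash
cat >> h.py <<'E'
def go(x,y,z,yawdeg):
    """shift (mm, tool axes) and turn (6deg units) to put TCP at x,y,z, pointing down, tool x along yaw+180"""
    s=read_state();A=R.from_rotvec(s["tcp_rot"])
    a=np.radians(yawdeg+180);X=np.array([np.cos(a),np.sin(a),0]);Z=np.array([0,0,-1.]);Y=np.cross(Z,X)
    T=R.from_matrix(np.c_[X,Y,Z])
    print("t",round(s["clock"],2),"shift",(A.inv().apply(np.array([x,y,z])-s["tcp_pos"])*1000).round(1),"turn",(np.degrees((A.inv()*T).as_rotvec())/6).round(3),"open",round(s["opening"],3),"F",s["wrist_force"].round(1))
E
python3 - <<'E'
from h import *
import pickle
s,t=pickle.load(open("c0.pkl","rb"))
for c,n,y0 in((t,"t",0),(s,"s",0)):
    b=c["image"].astype(int);m=((b[:,:,2]>200)&(b[:,:,0]>140)&(b[:,:,1]<190)).astype(np.uint8)
    cs,_=cv2.findContours(m,cv2.RETR_EXTERNAL,cv2.CHAIN_APPROX_NONE)
    for k in cs:
        if cv2.contourArea(k)>80:
            q=cv2.boxPoints(cv2.minAreaRect(k));P=plane(c,q,.1);print(n,q.mean(0),P.mean(0).round(3),P.round(3)[:,:2].tolist())
th=np.radians(22.3);g=np.array([-np.sin(th),np.cos(th)]);print("thin fingers",[(np.array([.601,-.198])+g*d).round(3) for d in(-.06,.06)])
go(.459,-.2555,.16,23)
E
```

```text
t [373.0258 279.933 ] [ 0.435 -0.256  0.1  ] [[0.445, -0.244], [0.45, -0.256], [0.425, -0.267], [0.419, -0.255]]
t [271.82074 177.12265] [ 0.607 -0.085  0.1  ] [[0.628, -0.051], [0.643, -0.065], [0.585, -0.118], [0.571, -0.104]]
t [399.50098 176.13371] [ 0.613 -0.307  0.1  ] [[0.58, -0.283], [0.652, -0.312], [0.645, -0.331], [0.573, -0.302]]
t [291.  43.] [ 0.854 -0.118  0.1  ] [[0.857, -0.074], [0.859, -0.161], [0.851, -0.161], [0.849, -0.074]]
t [227.5  25. ] [ 0.886 -0.002  0.1  ] [[0.919, 0.003], [0.919, -0.006], [0.853, -0.007], [0.853, 0.002]]
s [126.21154 228.94234] [ 0.615 -0.308  0.1  ] [[0.646, -0.332], [0.569, -0.302], [0.584, -0.283], [0.66, -0.314]]
s [260.0712  178.27226] [ 0.608 -0.086  0.1  ] [[0.587, -0.12], [0.568, -0.107], [0.629, -0.05], [0.646, -0.065]]
thin fingers [array([ 0.624, -0.254]), array([ 0.578, -0.142])]
t 0.2 shift [-358.1  215.4   70.8] turn [ 0.011 -0.001 -0.847] open 1.004 F [-0.3 -0.6  0.5]
```

Candidates in the scene view:
- Thick pale blank at (137,150), 36 mm wide.
- Thin pale blank at (194,198), 22 mm wide.
- Pink boards at (260,178) and (126,229), and a black one at (188,286). These are look-alikes, so I'll leave them alone.

The pale pair is my choice, and the close crops (s_bl, t_bl) confirm it. I'll move over the thick blank first.

Emit:
{"fn": "arm_command", "kwargs": {
  "increments": [
    [[-1,-358,215.5,71,0,0,-0.85],[-1,-358,215.5,71,0,0,-0.85],[-1,-358,215.5,71,0,0,-0.85],[-1,-358,215.5,71,0,0,-0.85],[-1,-358,215.5,71,0,0,-0.85],[-1,-358,215.5,71,0,0,-0.85],[-1,-358,215.5,71,0,0,-0.85],[-1,-358,215.5,71,0,0,-0.85],[-1,-358,215.5,71,0,0,-0.85],[-1,-358,215.5,71,0,0,-0.85],[-1,-358,215.5,71,0,0,-0.85],[-1,-358,215.5,71,0,0,-0.85],[-1,-358,215.5,71,0,0,-0.85],[-1,-358,215.5,71,0,0,-0.85]]
  ],
  "newtons": 40
}}

```text
clock: 1.37
tcp_pos: [0.4585, -0.2561, 0.1602]
tcp_rot: [0.626, -3.078, -0.001]
wrist_force: [-0.7, 0.2, -0.5]
opening: 1.002
```

```bash
python3 - <<'E'
from h import *
t=capture("top");cv2.imwrite("pics/t1.png",t["image"]);t=capture("scene");cv2.imwrite("pics/s1.png",t["image"])
print(read_state()["tcp_pos"])
go(.459,-.2555,.06,23)
E
```

```text
[ 0.45834806 -0.25640828  0.16028446]
t 1.47 shift [ -0.9   0.5 100.3] turn [ 0.006  0.004 -0.012] open 0.999 F [-0.1  0.5 -0.4]
```

View pics/s1.png

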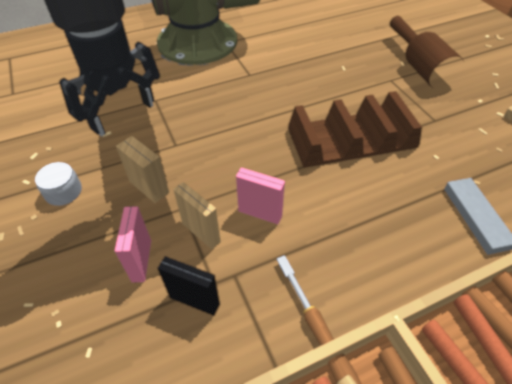

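The gripper straddles the thick blank, with its fingertips at (97,130) and (150,103) and the blank's top at (137,150). Next I'll descend and grip.

Emit:
{"fn": "arm_command", "kwargs": {
  "increments": [
    [[-1,-1,0.5,35,0,0,0],[-1,-1,0.5,70,0,0,0],[-1,-1,0.5,100,0,0,0],[-1,-1,0.5,100,0,0,0],[1,-1,0.5,100,0,0,0],[1,-1,0.5,100,0,0,0],[1,-1,0.5,100,0,0,0],[1,-1,0.5,100,0,0,0],[1,-1,0.5,100,0,0,0],[1,-1,0.5,100,0,0,0],[1,-1,0.5,100,0,0,0],[1,-1,0.5,100,0,0,0]]
  ],
  "newtons": 40
}}

```text
clock: 2.47
tcp_pos: [0.4603, -0.2559, 0.0626]
tcp_rot: [-0.624, 3.076, -0.002]
wrist_force: [-0.6, 0.6, 6.1]
opening: 0.419
```

```bash
python3 - <<'E'
from h import *
t=capture("scene");cv2.imwrite("pics/s2.png",t["image"])
s=read_state();print(s["tcp_pos"],s["opening"],s["wrist_force"])
E
```

```text
[ 0.46021118 -0.25592409  0.06257045] 0.4188703113984852 [-0.49019279  0.68844279  6.86170906]
```

View pics/s2.png

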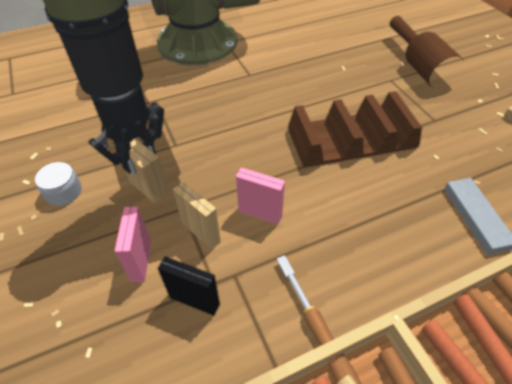

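It's gripped at 0.42×85 ≈ 36 mm, with the blank between the pads at (143,165). Lifting now.

Emit:
{"fn": "arm_command", "kwargs": {
  "increments": [
    [[1,0,0,-25,0,0,0],[1,0,0,-60,0,0,0],[1,0,0,-95,0,0,0],[1,0,0,-110,0,0,0],[1,0,0,-110,0,0,0]]
  ]
}}

```text
clock: 2.93
tcp_pos: [0.4616, -0.2565, 0.178]
tcp_rot: [-0.623, 3.069, -0.008]
wrist_force: [0.5, -1.2, -1.4]
opening: 0.416
```

```bash
python3 - <<'E'
from h import *
go(.4955,.115,.175,-11.4)
t=capture("scene");cv2.imwrite("pics/s3.png",t["image"])
E
```

```text
t 2.93 shift [-176.1  328.9    2.2] turn [-0.042  0.103  5.727] open 0.416 F [ 0.5 -1.2 -1.4]
```

View pics/s3.png

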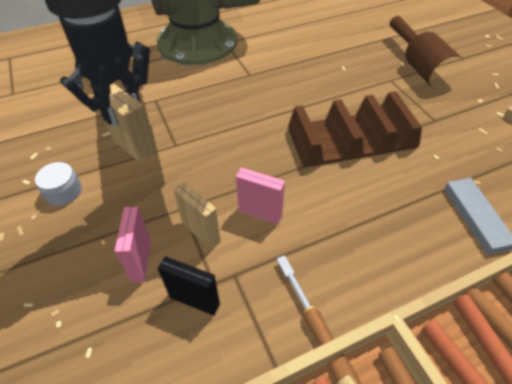

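The blank is held upright and clear of the bench at (130,125). Next I'll carry it to above the wide slot.

Emit:
{"fn": "arm_command", "kwargs": {
  "increments": [
    [[1,-9,16,0,0,0,0.3],[1,-26,49,0,0,0,0.85],[1,-44,82,0,0,0,1.4],[1,-62,115,0,0,0,2],[1,-79,148,0,0,0,2.6],[1,-97,181,0,0,0,3.15],[1,-114,214,0,0,0,3.7],[1,-132,247,0,0,0,4.3],[1,-150,280,0,0,0,4.9],[1,-164,307,0,0,0,5.35],[1,-173,323,1,0,0,5.65],[1,-176,329,2,-0.04,0.1,5.73],[1,-176,329,2,-0.04,0.1,5.73],[1,-176,329,2,-0.04,0.1,5.73]]
  ]
}}

```text
clock: 4.15
tcp_pos: [0.4942, 0.1152, 0.1714]
tcp_rot: [-0.311, -3.121, -0.0]
wrist_force: [-0.9, -0.3, -2.2]
opening: 0.416
```

```bash
python3 - <<'E'
from h import *
go(.4955,.115,.175,-11.4)
import pickle
t=capture("scene");u=capture("top");pickle.dump((t,u),open("c4.pkl","wb"))
cv2.imwrite("pics/s4.png",cv2.resize(t["image"][40:200,240:460],None,fx=3,fy=3))
cv2.imwrite("pics/t4.png",cv2.resize(u["image"][140:320,20:260],None,fx=3,fy=3))
E
```

```text
t 4.15 shift [-1.3  0.1 -3.6] turn [-0.003 -0.051  0.004] open 0.416 F [-0.9 -0.3 -2.2]
```

View pics/s4.png

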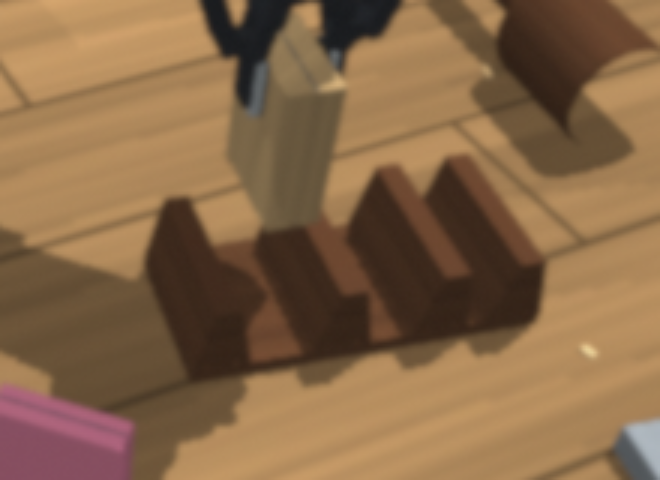

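View pics/t4.png

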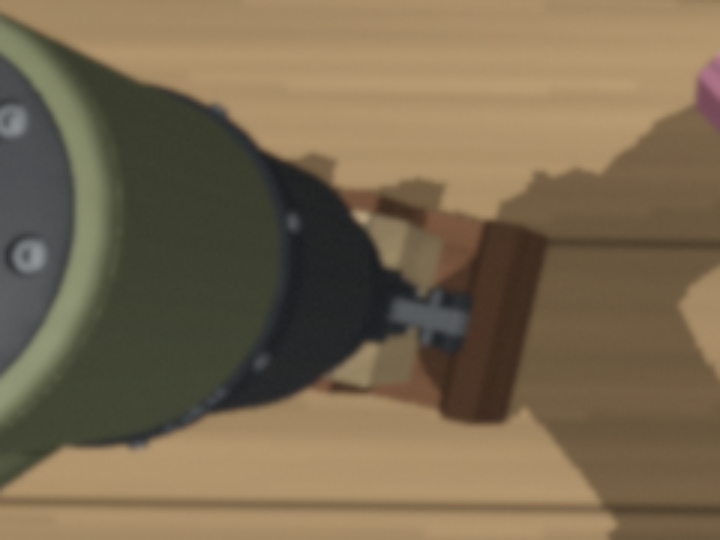

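```bash
cat >> h.py <<'E'
def box(x,y,zb,yaw,L,W,H=.1):
    a=np.radians(yaw);e=np.array([np.cos(a),np.sin(a)]);g=np.array([-e[1],e[0]])
    return np.array([np.r_[np.array([x,y])+e*i*L/2+g*j*W/2,zb+k*H] for k in(0,1) for i,j in((1,1),(1,-1),(-1,-1),(-1,1))])
def drawbox(c,P,roi,k,fn):
    x0,y0,x1,y1=roi;im=cv2.resize(c["image"][y0:y1,x0:x1],None,fx=k,fy=k,interpolation=cv2.INTER_CUBIC)
    uv=((proj(c,P)-[x0,y0]+.5)*k-.5).round().astype(np.int32)
    for h in(0,4):cv2.polylines(im,[uv[h:h+4].reshape(-1,1,2)],True,(0,255,0) if h else (255,255,0),1)
    cv2.imwrite(fn,im)
E
python3 - <<'E'
from h import *
import pickle
t,u=pickle.load(open("c4.pkl","rb"))
drawbox(t,box(.4942,.1152,.109,-11.4,.08,.036),(290,30,390,130),7,"pics/b4.png")
E
```

```text
(no output)
```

View pics/b4.png

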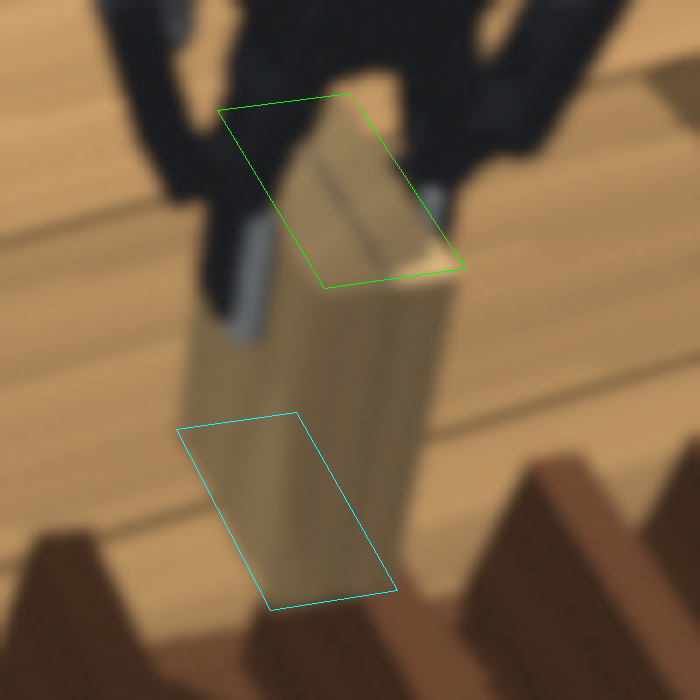

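The blank hangs upright, and the predicted box matches the picture to within about 1–2 mm. Next I'll lower it into the wide slot.

Emit:
{"fn": "arm_command", "kwargs": {
  "increments": [
    [[1,-1.3,0,10,0,-0.05,0],[1,-1.3,0,25,0,-0.05,0],[1,-1.3,0,40,0,-0.05,0],[1,-1.3,0,54,0,-0.05,0],[1,-1.3,0,66,0,-0.05,0],[1,-1.3,0,76,0,-0.05,0],[1,-1.3,0,84,0,-0.05,0],[1,-1.3,0,90,0,-0.05,0],[1,-1.3,0,94,0,-0.05,0],[1,-1.3,0,94,0,-0.05,0]]
  ]
}}

```text
clock: 5.08
tcp_pos: [0.4951, 0.1143, 0.0775]
tcp_rot: [0.314, 3.125, -0.0]
wrist_force: [-0.0, 0.8, -1.5]
opening: 0.415
```

```bash
python3 - <<'E'
from h import *
go(.4955,.115,.0746,-11.4)
print(read_state()["tcp_pos"])
t=capture("scene")
p=read_state()["tcp_pos"]
drawbox(t,box(p[0],p[1],p[2]-.0626,-11.4,.08,.036),(280,60,420,180),5,"pics/b5.png")
E
```

```text
t 5.08 shift [-0.2  0.7  2.9] turn [-0.     0.005 -0.011] open 0.415 F [-0.   0.8 -1.5]
[0.49512533 0.11432795 0.07746777]
```

View pics/b5.png

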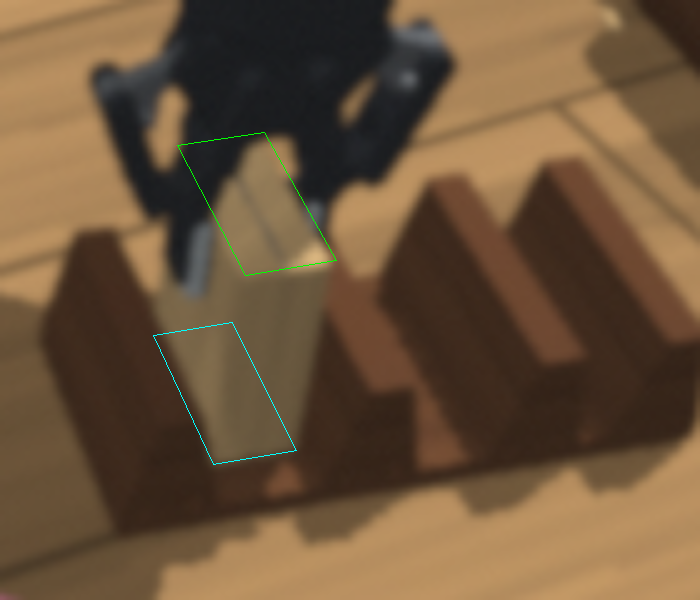

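It's in the slot without contact, about 3 mm above the floor. Now I'll press gently down to the floor.

Emit:
{"fn": "arm_command", "kwargs": {
  "increments": [
    [[1,0,0.5,1.5,0,0,0],[1,0,0.5,2.5,0,0,0],[1,0,0.5,3.5,0,0,0],[1,0,0.5,3.5,0,0,0]]
  ]
}}

```text
clock: 5.47
tcp_pos: [0.4956, 0.1151, 0.0748]
tcp_rot: [0.313, 3.124, 0.001]
wrist_force: [0.3, 0.2, -0.7]
opening: 0.417
```

Emit:
{"fn": "arm_command", "kwargs": {
  "increments": [
    [[1,0,0,1,0,0,0],[1,0,0,2,0,0,0],[1,0,0,2,0,0,0]]
  ]
}}

```text
clock: 5.72
tcp_pos: [0.4961, 0.1151, 0.0746]
tcp_rot: [0.313, 3.123, 0.001]
wrist_force: [-4.0, 0.0, 6.3]
opening: 0.414
```

Contact came at z=0.0746, exactly the predicted seating height. Releasing now.

Emit:
{"fn": "arm_command", "kwargs": {
  "increments": [
    [[-0.5,0,0,0,0,0,0],[-0.5,0,0,0,0,0,0],[-0.5,0,0,0,0,0,0],[-0.5,0,0,0,0,0,0],[-0.5,0,0,0,0,0,0],[-0.5,0,0,-15,0,0,0],[-0.5,0,0,-40,0,0,0],[-0.5,0,0,-75,0,0,0],[-0.5,0,0,-110,0,0,0],[-0.5,0,0,-120,0,0,0],[-0.5,0,0,-120,0,0,0]]
  ]
}}

```text
clock: 6.63
tcp_pos: [0.4973, 0.1155, 0.199]
tcp_rot: [0.312, 3.117, 0.006]
wrist_force: [-0.4, -0.1, -0.2]
opening: 0.747
```

```bash
python3 - <<'E'
from h import *
t=capture("scene")
drawbox(t,box(.496,.115,.012,-11.4,.08,.036),(280,60,420,180),5,"pics/b6.png")
go(.601,-.198,.19,22.3)
E
```

```text
t 6.68 shift [-164.6 -286.5    6.4] turn [ 0.016  0.062 -5.623] open 0.749 F [-0.5  0.1 -0.8]
```

View pics/b6.png

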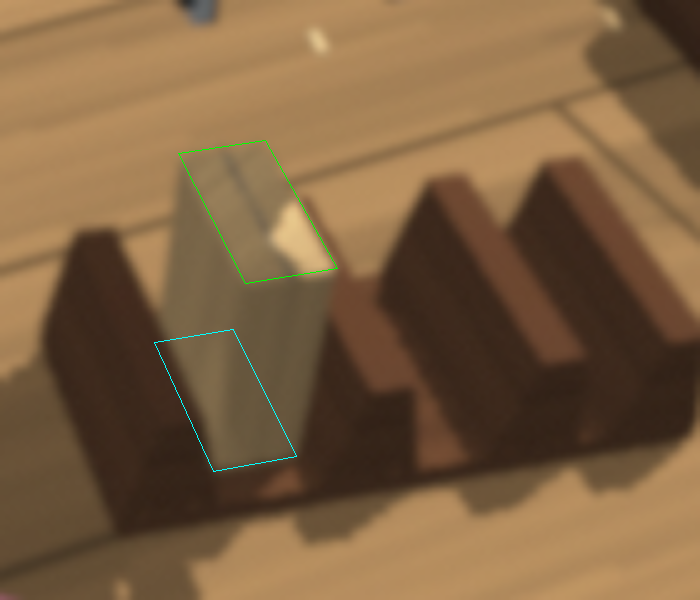

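The thick blank stands upright on the slot floor, matching the predicted box. Next is the thin blank.

Emit:
{"fn": "arm_command", "kwargs": {
  "increments": [
    [[-0.5,-12,-21,0,0,0,-0.5],[-0.5,-32,-55,0,0,0,-1.1],[-0.5,-52,-90,0,0,0,-1.8],[-0.5,-72,-125,2,0,0,-2.5],[-0.5,-92,-160,3,0,0,-3.2],[-0.5,-112,-195,4,0,0,-3.9],[-0.5,-132,-230,5,0,0.06,-4.5],[-0.5,-150,-262,6,0,0.06,-5.1],[-0.5,-160,-279,6,0,0.06,-5.5],[-0.5,-164.6,-286.5,6.4,0,0.06,-5.62],[-0.5,-164.6,-286.5,6.4,0,0.06,-5.62],[-0.5,-164.6,-286.5,6.4,0,0.06,-5.62],[-0.5,-164.6,-286.5,6.4,0,0.06,-5.62]]
  ]
}}

```text
clock: 7.77
tcp_pos: [0.6007, -0.1973, 0.1891]
tcp_rot: [0.607, -3.082, -0.003]
wrist_force: [0.3, -0.0, -0.4]
opening: 0.752
```

```bash
python3 - <<'E'
from h import *
t=capture("top")
cv2.imwrite("pics/t7.png",cv2.resize(t["image"][140:300,20:240],None,fx=3,fy=3))
t=capture("scene");cv2.imwrite("pics/s7.png",cv2.resize(t["image"][80:280,100:300],None,fx=3,fy=3))
go(.601,-.198,.06,22.3)
E
```

```text
t 7.87 shift [  0.4  -1.2 129.9] turn [0.015 0.008 0.006] open 0.752 F [-1.2  0.4 -0. ]
```

View pics/t7.png

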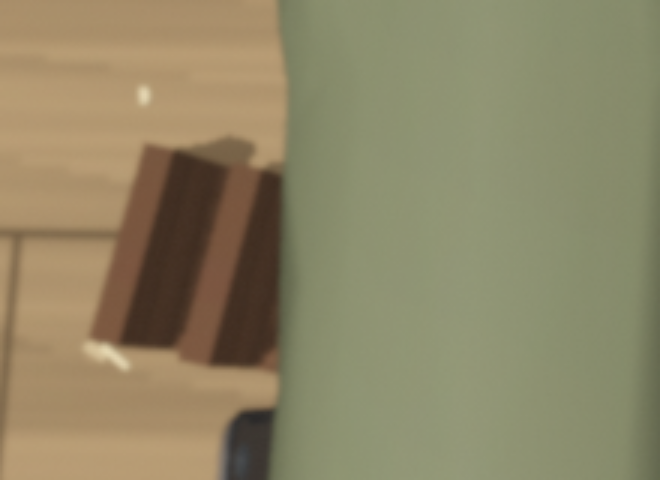

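View pics/s7.png

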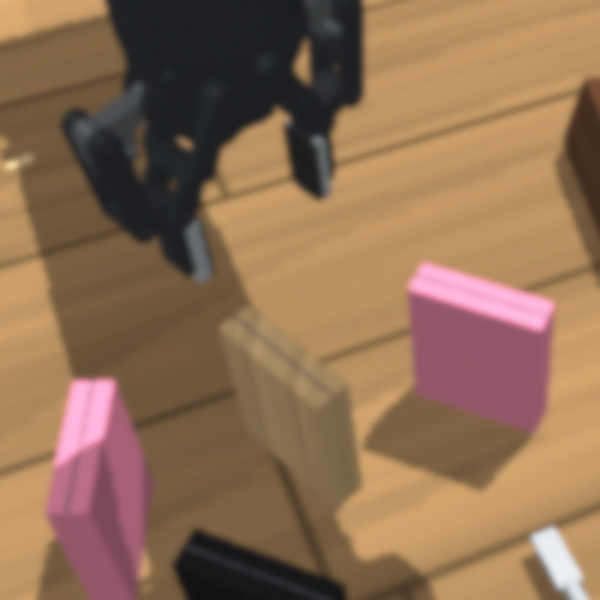

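The arm hides the top view. In the scene crop the fingers (205,275)/(320,190) straddle the thin pale blank (290,360), with the pink boards clear on either side. Going down to grip.

Emit:
{"fn": "arm_command", "kwargs": {
  "increments": [
    [[-0.5,0,-1,30,0,0,0],[-0.5,0,-1,60,0,0,0],[-0.5,0,-1,90,0,0,0],[-0.5,0,-1,115,0,0,0],[-0.5,0,-1,128,0,0,0],[-0.5,0,-1,130,0,0,0],[1,0,-1,130,0,0,0],[1,0,-1,130,0,0,0],[1,0,-1,130,0,0,0],[1,0,-1,130,0,0,0],[1,0,-1,130,0,0,0],[1,0,-1,130,0,0,0],[1,0,-1,130,0,0,0],[1,0,-1,130,0,0,0]]
  ],
  "newtons": 40
}}

```text
clock: 9.03
tcp_pos: [0.6025, -0.1979, 0.0623]
tcp_rot: [-0.608, 3.078, 0.0]
wrist_force: [-1.0, 1.0, 5.5]
opening: 0.254
```

```bash
python3 - <<'E'
from h import *
t=capture("scene");cv2.imwrite("pics/s8.png",cv2.resize(t["image"][80:280,100:300],None,fx=3,fy=3))
go(.601,-.198,.06,22.3);print(read_state()["tcp_pos"])
E
```

```text
t 9.08 shift [1.4 0.4 2.2] turn [-0.004  0.036  0.009] open 0.249 F [0.2 1.  6.5]
[ 0.60248292 -0.19787228  0.06223829]
```

View pics/s8.png

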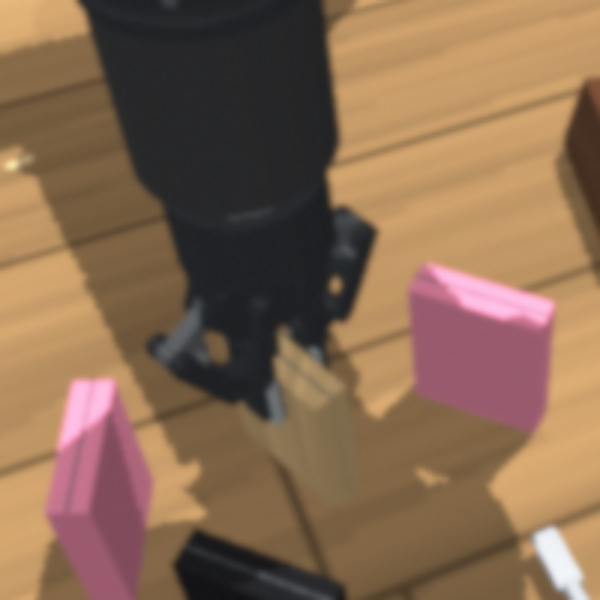

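The thin blank is gripped at about 21.5 mm, between the pads at (300,400). Lifting.

Emit:
{"fn": "arm_command", "kwargs": {
  "increments": [
    [[1,0,0,-25,0,0,0],[1,0,0,-60,0,0,0],[1,0,0,-95,0,0,0],[1,0,0,-125,0,0,0],[1,0,0,-136,0,0,0],[1,0,0,-136,0,0,0]]
  ]
}}

```text
clock: 9.58
tcp_pos: [0.6032, -0.1984, 0.2025]
tcp_rot: [-0.607, 3.072, -0.003]
wrist_force: [0.0, 0.2, -1.5]
opening: 0.249
```

```bash
python3 - <<'E'
from h import *
go(.5112,.1925,.196,-11.4);print(read_state()["tcp_pos"])
E
```

```text
t 9.58 shift [-63.5 396.6   5.6] turn [-0.009  0.097  5.624] open 0.249 F [ 0.   0.2 -1.5]
[ 0.60322663 -0.19841573  0.20253807]
```

Emit:
{"fn": "arm_command", "kwargs": {
  "increments": [
    [[1,-3,18,0,0,0,0.3],[1,-8,50,0,0,0,0.75],[1,-13,84,0,0,0,1.2],[1,-19,118,0,0,0,1.7],[1,-24,152,0,0,0,2.15],[1,-30,186,0,0,0,2.6],[1,-35,220,0,0,0,3.1],[1,-41,254,0,0,0,3.6],[1,-46,288,0,0,0,4.1],[1,-52,322,0,0,0,4.6],[1,-57,356,0,0,0,5.1],[1,-61,380,2,0,0.05,5.4],[1,-63,392,4,0,0.1,5.6],[1,-63.5,396.5,4,0,0.1,5.62],[1,-63.5,396.5,4,0,0.1,5.62],[1,-63.5,396.5,4,0,0.1,5.62]]
  ]
}}

```text
clock: 10.92
tcp_pos: [0.5111, 0.1919, 0.1967]
tcp_rot: [-0.31, -3.125, 0.003]
wrist_force: [-0.0, -0.6, -1.7]
opening: 0.251
```

```bash
python3 - <<'E'
from h import *
go(.5112,.1925,.0742,-11.4);p=read_state()["tcp_pos"];print(p)
t=capture("scene")
drawbox(t,box(p[0],p[1],p[2]-.0622,-11.4,.08,.022),(290,20,430,160),5,"pics/b9.png")
E
```

```text
t 10.92 shift [-1.000e-01  9.000e-01  1.225e+02] turn [-0.02  -0.009  0.009] open 0.251 F [-0.  -0.6 -1.7]
[0.51109192 0.191856   0.1967061 ]
```

View pics/b9.png

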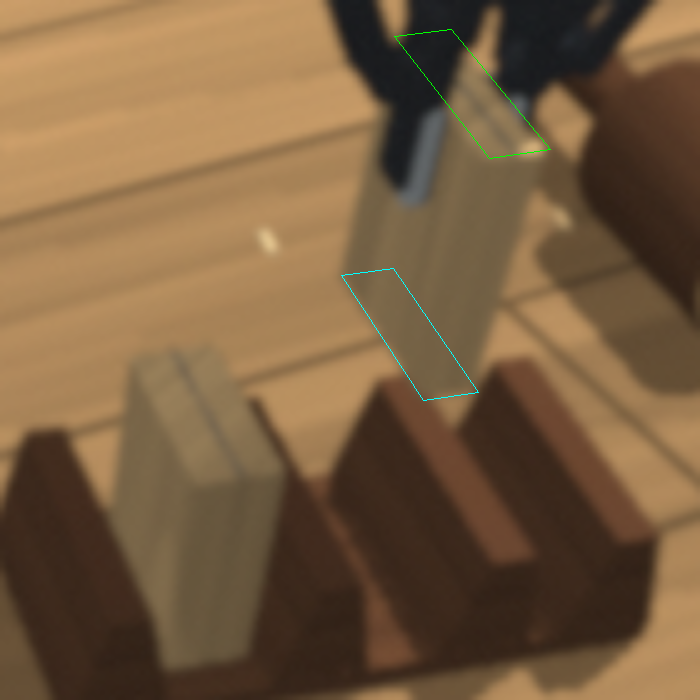

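The thin blank is upright and matches its predicted box, and the thick blank is untouched. Lowering now.

Emit:
{"fn": "arm_command", "kwargs": {
  "increments": [
    [[1,0,1,12,0,0,0],[1,0,1,32,0,0,0],[1,0,1,52,0,0,0],[1,0,1,68,0,0,0],[1,0,1,80,0,0,0],[1,0,1,90,0,0,0],[1,0,1,99,0,0,0],[1,0,1,107,0,0,0],[1,0,1,113,0,0,0],[1,0,1,117,0,0,0],[1,0,1,119,0,0,0],[1,0,1,119,0,0,0]]
  ]
}}

```text
clock: 11.97
tcp_pos: [0.5114, 0.1924, 0.0779]
tcp_rot: [-0.311, -3.125, 0.003]
wrist_force: [-0.4, -0.7, -1.5]
opening: 0.256
```

```bash
python3 - <<'E'
from h import *
go(.5112,.1925,.0742,-11.4);p=read_state()["tcp_pos"];print(p)
t=capture("scene")
drawbox(t,box(p[0],p[1],p[2]-.0622,-11.4,.08,.022),(290,50,430,180),5,"pics/b10.png")
E
```

```text
t 11.97 shift [0.2 0.1 3.7] turn [-0.017 -0.006  0.003] open 0.256 F [-0.4 -0.7 -1.5]
[0.511364   0.19238419 0.07790811]
```

View pics/b10.png

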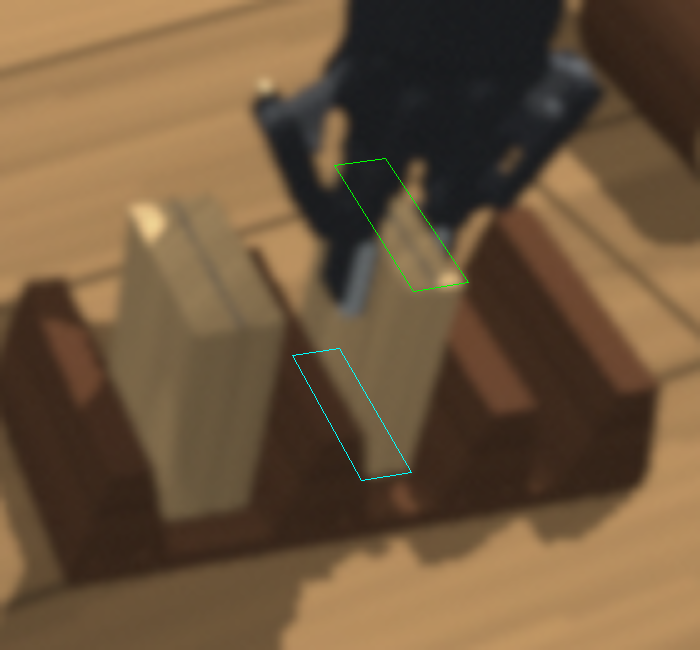

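It's in the middle slot with no contact yet. Last few millimetres to the floor.

Emit:
{"fn": "arm_command", "kwargs": {
  "increments": [
    [[1,0,0,1.5,0,0,0],[1,0,0,3,0,0,0],[1,0,0,4.5,0,0,0],[1,0,0,6,0,0,0],[1,0,0,6,0,0,0]]
  ]
}}

```text
clock: 12.43
tcp_pos: [0.5122, 0.1928, 0.0743]
tcp_rot: [0.311, 3.124, -0.001]
wrist_force: [-2.6, -0.1, 5.9]
opening: 0.256
```

Contact came at z=0.0743 against 0.0742 predicted. I'll open partway, to keep clear of the thick blank, and retreat straight up.

Emit:
{"fn": "arm_command", "kwargs": {
  "increments": [
    [[-0.1,0,0,0,0,0,0],[-0.1,0,0,0,0,0,0],[-0.1,0,0,0,0,0,0],[-0.1,0,0,0,0,0,0],[-0.1,0,0,0,0,0,0],[-0.1,0,0,-15,0,0,0],[-0.1,0,0,-40,0,0,0],[-0.1,0,0,-75,0,0,0],[-0.1,0,0,-110,0,0,0],[-0.1,0,0,-130,0,0,0],[-0.1,0,0,-130,0,0,0]]
  ]
}}

```text
clock: 13.35
tcp_pos: [0.5139, 0.1935, 0.2104]
tcp_rot: [0.31, 3.117, 0.007]
wrist_force: [-0.1, 0.1, 0.1]
opening: 0.549
```

```bash
python3 - <<'E'
from h import *
t=capture("scene")
drawbox(t,box(.5122,.1928,.012,-11.4,.08,.022),(290,50,430,180),5,"pics/b11.png")
go(.45,-.1,.25,-11.4)
E
```

```text
t 13.4 shift [   3.7 -299.9  -43.8] turn [0.032 0.053 0.008] open 0.554 F [-0.1  0.5 -1.1]
```

View pics/b11.png

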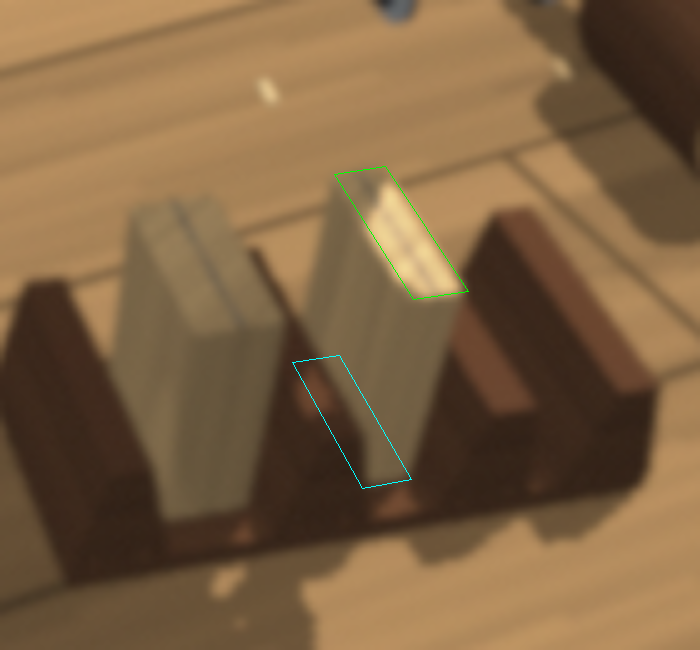

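Both blanks stand in their slots. I'll move the arm off to the side to check from both views.

Emit:
{"fn": "arm_command", "kwargs": {
  "increments": [
    [[-0.1,0,-15,-25,0,0,0],[-0.1,1,-50,-44,0,0,0],[-0.1,2,-90,-44,0,0,0],[-0.1,3,-130,-44,0,0,0],[-0.1,3,-170,-44,0,0,0],[-0.1,4,-210,-44,0,0,0],[-0.1,4,-250,-44,0,0,0],[-0.1,4,-285,-44,0,0,0],[-0.1,4,-300,-44,0,0,0],[-0.1,4,-300,-44,0,0,0],[-0.1,4,-300,-44,0,0,0]]
  ]
}}

```text
clock: 14.32
tcp_pos: [0.4493, -0.1006, 0.249]
tcp_rot: [0.314, 3.122, 0.004]
wrist_force: [1.2, 0.7, -0.9]
opening: 0.552
```

```bash
python3 - <<'E'
from h import *
import pickle
s=capture("scene");t=capture("top");pickle.dump((s,t),open("c12.pkl","wb"))
cv2.imwrite("pics/s12.png",s["image"])
cv2.imwrite("pics/s12z.png",cv2.resize(s["image"][60:180,280:430],None,fx=5,fy=5,interpolation=cv2.INTER_CUBIC))
cv2.imwrite("pics/t12z.png",cv2.resize(t["image"][160:310,30:220],None,fx=4,fy=4,interpolation=cv2.INTER_CUBIC))
print(read_state()["wrist_force"],read_state()["clock"])
E
```

```text
[-0.09797091 -0.28975828 -0.4551741 ] 14.4167
```

View pics/s12.png

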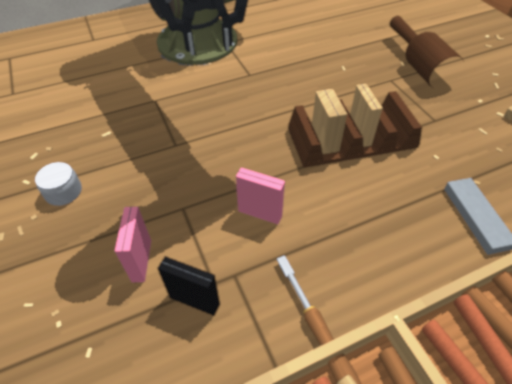

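View pics/s12z.png

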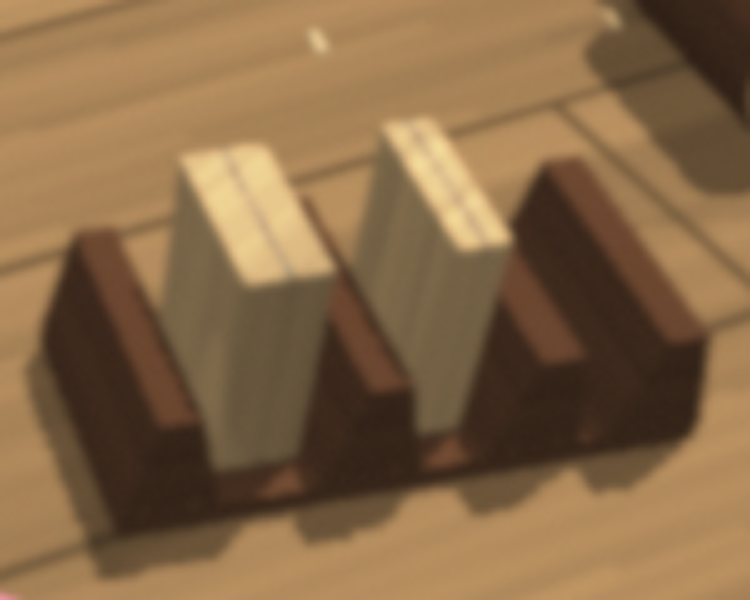

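View pics/t12z.png

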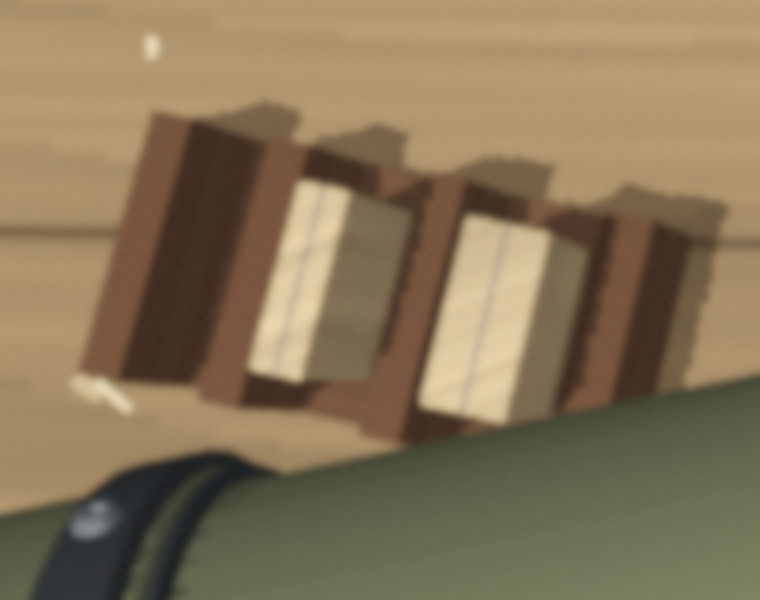

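```bash
python3 - <<'E'
from h import *
import pickle
s,t=pickle.load(open("c12.pkl","rb"))
S=lambda u:((np.float64(u)+.5)/5-.5+[280,60]);T=lambda u:((np.float64(u)+.5)/4-.5+[30,160])
C=np.array([.508,.1768]);a=np.radians(-11.4);e=np.array([np.cos(a),np.sin(a)]);g=np.array([-e[1],e[0]])
for n,u,v in(("thick++",(333,272),(465,213)),("thick+-",(248,285),(552,233)),("thick--",(180,155),(508,424)),("thin++",(512,240),(300,180)),("thin+-",(462,250),(352,192)),("thin--",(383,125),(300,380))):
    P,d=tri(s,S(u),t,T(v));q=P[:2]-C;print(n,P.round(4),"rack",(q@e*1e3).round(1),(q@g*1e3).round(1),"gap mm",round(d*1e3,1))
E
```

```text
thick++ [0.5397 0.1243 0.1113] rack 41.5 -45.2 gap mm 2.9
thick+- [0.5328 0.0895 0.1116] rack 41.5 -80.7 gap mm 0.8
thick-- [0.4545 0.1044 0.112 ] rack -38.2 -81.6 gap mm 1.6
thin++ [0.5528 0.194  0.1125] rack 40.5 25.7 gap mm 0.7
thin+- [0.5487 0.1733 0.1114] rack 40.6 4.6 gap mm 1.1
thin-- [0.4708 0.1895 0.1114] rack -39.0 5.1 gap mm 0.2
```

Both tops measure 111–112.5 mm against 112 mm expected, so the blanks are on the floors, and they lie within ±42 mm of the ±60 mm slot length. Signing off.

```bash
python3 -c "
from plant import sign_off;print(sign_off())"
```

```text
the job is handed in; nothing more can be done
None
```

Both blanks are filed and the job is handed in: the thick blank stands in the wide end slot and the thin one in the middle slot. Each was lowered until it touched the floor, then released. The pink and black look-alikes were not touched. The clock read about 14.4 s of the 64 s allowed.

My last checks, from both cameras with the arm moved away:
- **Height:** the tops stand at 111–112.5 mm, against 112 mm expected when fully down.
- **Length:** both blanks lie within about ±42 mm along the slots, which run to ±60 mm, so nothing sticks out.
- **Centring:** both sit upright within about 1 mm of their slot centrelines.
- **Forces:** the highest wrist force I read was about 7 N.

No check failed. The largest mismatch between the two views was 2.9 mm, at one hand-picked corner of the thick blank.

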